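# Shoot and lock a slide bolt by pushing its knob round an L-shaped slot

## Robot

A 7-joint arm with a two-finger parallel gripper is mounted at the origin on the work surface; the furniture and walls round the work are solid. World frame = base frame: x ahead of the robot, y to its left, z up, the work surface at z = 0. Lengths are in m, angles in rad, forces in N, time in s.
With the tool pointing down it reaches from about 0.425 to 1.025 m from the base axis. Payload 9.4 kg.
Tool frame: the origin (TCP) lies at the very end of the fingers, on their centre line; the grasp point (between the pads) lies 19 mm behind it; z points along the fingers, y is the direction in which the jaws open and shut (so a half turn about z gives the same grasp; the last joint's range is limited). The gripper opens to 85 mm and grips with 20 to 120 N. Pads are 22 mm wide; open, the fingers measure 114 mm over their backs; the gripper's body (76 mm by 85 mm) begins 54 mm behind the grasp point. The pads swing forward as they close: fully open they stand 13 mm farther back than shut.
Start: joints at [1.165, 0.599, -0.003, 1.599, 0.002, 0.943, -0.08], TCP at [0.234, -0.686, 0.231] pointing down, gripper open.
Joint ranges: [-2.57, 2.57], [-0.35, 1.97], [-1.29, 1.29], [0.11, 2.56], [-1.05, 4.19], [0.11, 1.86], [-2.63, 2.63]. Speed limits (rad/s): [2.22, 2.22, 3.01, 3.01, 3.14, 3.14, 3.14].

## Interface

Orientations are given as a rotation vector (axis times angle).
In Python, from cell import read_state, imaging, ticket gives the robot as it stands. The module is installed in compiled form; this text tells all that it offers.
- The arm moves only by the tool jog_arm, never from a script. Its argument "commands" is a list of rows, each an object of numbers: "gripper": the closure in counts, from 0 (fully open) to 255 (shut); "dx", "dy", "dz": the shift along the tool's x, y, z in mm; "spin": the turn about the tool's z in units of 10 degrees (1.0 is 10 degrees). A call has 1 to 20 rows; each row shifts and turns the commanded pose from where the row before left it, along the tool's axes as they then stand; what a row does not reach is not made up. A row lasts 1/8 s, in which the tool goes at most 62.5 mm and 10.7 degrees, less where a joint would pass 70% of its speed; a pose out of reach is approached as far as the arm can. A call with a gripper value outside its range is refused whole. The fingers move at their own pace and stop on an object; "grip_force" is the grip in N (left out, the last holds). Time passes only in rows, so rows that do not move let the fingers close. It gives the time, the measured TCP pose, the force and the opening at its end, in the units of the state.
- read_state(): the state, without advancing time (a new reading comes with each control period).
- imaging.read_camera(name): name is "scene" or "side" or "wrist"; returns a dict with "frame" (420x560x3 uint8, red, green, blue), "fovy" (degrees; the focal length in pixels is half the picture's height over the tangent of half this angle, whatever the lens; pixels are square), "cx", "cy" (the principal point, pixels), "world_from_camera" (4x4, takes a point from camera to world coordinates). Camera axes: x right, y down, z forward; pixel columns grow to the right and rows downward; lengths in m; the calibration is good to about 2 mm. A picture is of the moment at which its call begins. There is no depth.
- ticket.close_job(): hands the job in, once; it reports no verdict.
The state is a dict: "clock": time; "qpos": joint angles; "qd": joint speeds; "joint_efforts": joint torques, N m; "position": TCP position; "tcp_rot": TCP orientation; "contact_force": force on the tool from outside, world axes, zero at the start; "torque": the same for the moment, N m; "finger_gap": opening from 0.0 (shut) to 1.0 (fully open).
Only numpy, scipy, OpenCV 4.12 (cv2) and the standard library are available. Lean on these libraries where they do the work, as an engineer would, in place of code of your own. Each camera call takes 0.05 s, during which the arm holds its last target.

## Task

Lock the slide bolt on the table: with fingertips, push the red knob along the long leg of its L-shaped slot up to the corner, so that the steel bolt runs into the keeper, then push it round the corner and along the short leg fully home to the locked end by the green dot, and leave it there. Only push the knob with the outside of the fingers: do not pinch it or take it between the fingers. Leave the loose things on the table alone.

Things in the scene. Friction and masses are not known exactly. Their poses are not given: they have to be found in the camera images.
- slide_lock: slide-bolt lock fixed to the table: dark steel foot 125x205x12 mm; housing 105x130 mm, top of its blue cover 36 mm above the table, with an L-shaped slot 20 mm wide. Origin on the table under the middle of the long leg. y: along the long leg, open end to corner; x: along the short leg, corner to locked end; z up. Steel keeper bridge (46 mm wide, top 44 mm above the table) 112 mm along y.
- knob (a point): centre of the head of the red knob, on the pin that follows the slot: head 19 mm across, from 56 to 78 mm above the table (centre 67 mm); the steel pin under it, 14 to 17 mm across, comes up through the slot. The knob slides only along the slot, level, and cannot be lifted or turned. It slides with about 2 N and stays where it is left.
- slot_open_end (a point): where the pin's axis stands with the bolt fully drawn, on top of the cover (36 mm above the table); red dot beside it
- slot_corner (a point): where the pin's axis stands at the corner of the slot, 70 mm from slot_open_end, on top of the cover
- slot_locked_end (a point): where the pin's axis stands at the closed end of the short leg, 40 mm from slot_corner at a right angle, on top of the cover; green dot beside it
- bolt_carriage (a joint): travel of bolt and knob along the long leg, m: 0 at the open end, 0.07 at the corner (a solid stop)
- follower (a joint): travel of the knob along the short leg, m: 0 in the long leg, 0.04 at the locked end (a solid stop)
- bolt_m12: loose bystander: steel hex bolt, 53 mm tall, 21 mm wide, standing on its head. Origin at the centre of its underside.
- nut_m12: loose bystander: steel hex nut, 20x23x10 mm, lying flat. Origin at the centre of its underside.
- star_knob: loose bystander: black star-shaped knob, 50x48x27 mm. Origin at the centre of its underside.
- offcut_2: loose bystander: small oak offcut, 50x85x22 mm. Origin at the centre of its underside.
- wedge_1: loose bystander: oak wedge, 32x110x21 mm. Origin at the centre of its underside.
- tape_roll: loose bystander: roll of tape, 109 mm across, 19 mm high, lying flat. Origin at the centre of its underside.
Mind the look-alikes: they are no part of the job. Of the things that look like the slide_lock, the larger one is meant.

How it is judged:
By the outcome, as a careful person would: the job done as asked, in the order asked, and still so for the second after the job is handed in, with the robot touching nothing.
It also fails if it takes over 38 s, if anything falls off the work surface, if the arm or the gripper's body presses on something with over 40 N, if the wrist force passes 120 N, or if a joint passes its speed limit or range.

## Working session

There is one attempt and no reset: what is moved stays moved. The work goes in short steps, Python scripts to look and compute and a tool call to move; the robot and the scene stay as the last step left them, time stands still between calls to the robot, and variables do not carry over. Pictures are saved under pics/ and viewed, and the job is handed in when it is done.

Besides the shell and the picture viewer there is one more tool, called after "Emit:" in YAML: its name, and indented under it one key for each argument. jog_arm: Moves the arm, as the interface text tells. Its arguments: {"type":"object","properties":{"commands":{"type":"array"},"grip_force":{"type":"number"}},"required":["commands"]}

```bash
mkdir -p pics; python3 - <<'E'
from cell import read_state, imaging
import cv2,json,pickle
s=read_state();print(s)
d={}
for n in("scene","side","wrist"):
    c=imaging.read_camera(n);d[n]=c
    cv2.imwrite(f"pics/{n}0.png",c["frame"][:,:,::-1]);print(n,c["fovy"],c["cx"],c["cy"],c["world_from_camera"])
pickle.dump(d,open("d0.pkl","wb"))
E
```

```text
{'clock': 0.0, 'qpos': array([ 1.16528218,  0.60016273, -0.00252443,  1.60016524,  0.00184512,
        0.94289281, -0.07979979]), 'qd': array([ 0.00031767,  0.00035681, -0.00045434, -0.00285418,  0.00025729,
       -0.00028275,  0.00016234]), 'joint_efforts': array([ 1.41433429e-03, -7.76438713e+01,  1.56487249e+00, -2.58002400e+01,
        1.22617552e-02,  9.04311833e-03,  2.48363233e-05]), 'position': array([ 0.23391941, -0.68570766,  0.23037745]), 'tcp_rot': array([-3.09767135e+00, -5.14028821e-01,  7.17351643e-04]), 'contact_force': array([-0.28103083,  0.58821005, -0.51997578]), 'torque': array([-0.02276633,  0.00212341,  0.01980715]), 'finger_gap': 0.9983520981457461}
scene 54.53110379040543 280.07060533882026 209.3927159597766 [[ 0.49542227 -0.47629105  0.72643211 -0.433722  ]
 [-0.86828227 -0.24712345  0.43013475 -0.47716735]
 [-0.02535092 -0.84384645 -0.53598553  0.73251344]
 [ 0.          0.          0.          1.        ]]
side 57.46069467249133 279.41513903719687 208.43331208881935 [[-9.73666275e-01 -1.02722769e-01  2.03523997e-01  2.34262260e-01]
 [-2.27976859e-01  4.41581197e-01 -8.67774509e-01  1.06188313e+00]
 [-7.32169516e-04 -8.91321535e-01 -4.53371133e-01  5.90959546e-01]
 [ 0.00000000e+00  0.00000000e+00  0.00000000e+00  1.00000000e+00]]
wrist 61.572017507178536 282.38744737313533 207.2404238578453 [[ 0.3223788  -0.8939055  -0.31145603  0.31479998]
 [-0.94660969 -0.30492061 -0.10465905 -0.65905189]
 [-0.00141406  0.32856715 -0.94447955  0.37332814]
 [ 0.          0.          0.          1.        ]]
```

View pics/scene0.png

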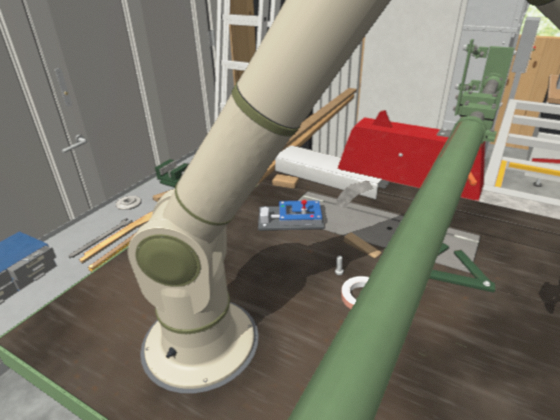

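View pics/side0.png

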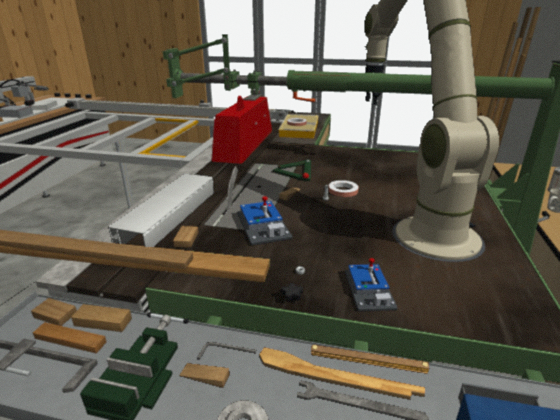

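View pics/wrist0.png

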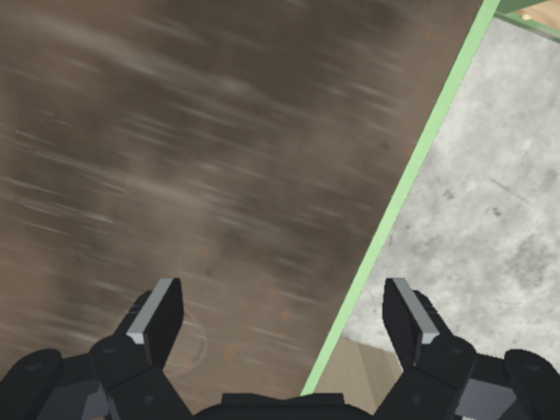

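The side view shows two locks, with red knobs at about (265,200) and (372,263). The scene view shows one of them, at about (304,205). Next I'll zoom in on both and measure their sizes.

```bash
cat > h.py <<'E'
import numpy as np
def ray(c,u,v):
    f=210/np.tan(np.radians(c["fovy"])/2);T=c["world_from_camera"]
    return T[:3,3],T[:3,:3]@np.array([(u-c["cx"])/f,(v-c["cy"])/f,1.])
def at(c,u,v,z):
    o,d=ray(c,u,v);return o+d*(z-o[2])/d[2]
def proj(c,p):
    f=210/np.tan(np.radians(c["fovy"])/2);T=c["world_from_camera"]
    q=T[:3,:3].T@(np.asarray(p)-T[:3,3]);return np.array([q[0]/q[2]*f+c["cx"],q[1]/q[2]*f+c["cy"]])
E
python3 - <<'E'
import pickle,cv2,numpy as np
d=pickle.load(open("d0.pkl","rb"))
s=d["side"]["frame"][:,:,::-1]
a=cv2.resize(s[190:250,230:300],None,fx=8,fy=8,interpolation=2)
b=cv2.resize(s[250:315,335:405],None,fx=8,fy=8,interpolation=2)
cv2.imwrite("pics/sa.png",a);cv2.imwrite("pics/sb.png",b)
s=d["scene"]["frame"][:,:,::-1]
cv2.imwrite("pics/sc.png",cv2.resize(s[190:235,250:330],None,fx=8,fy=8,interpolation=2))
E
```

```text
(no output)
```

View pics/sa.png

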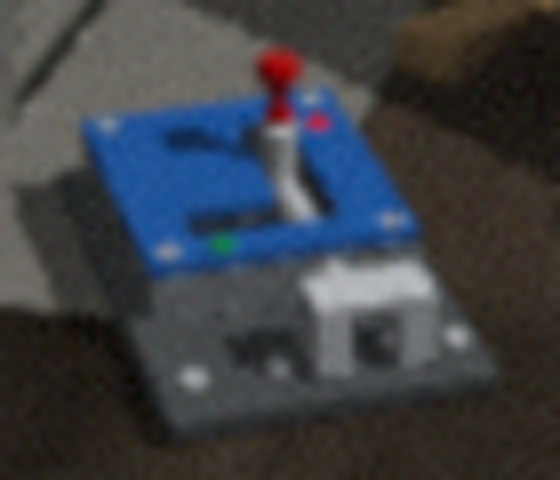

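View pics/sb.png

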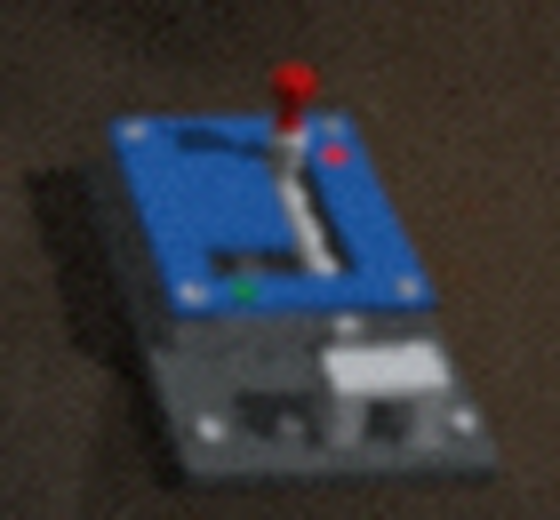

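View pics/sc.png

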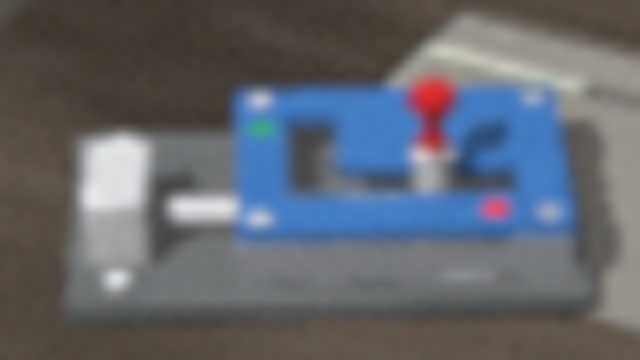

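```bash
python3 - <<'E'
import pickle,numpy as np
from h import *
d=pickle.load(open("d0.pkl","rb"))
def rep(c,name,off,pts,z):
    P=[at(d[c],off[0]+x/8-.4375,off[1]+y/8-.4375,z) for x,y in pts]
    print(name,np.round(P,3).tolist(),"edges",[round(float(np.linalg.norm(P[i]-P[(i+1)%len(P)])),4) for i in range(len(P))])
rep("side","a cover",(230,190),[(83,122),(330,92),(420,235),(155,272)],.036)
rep("side","b cover",(335,250),[(110,122),(350,115),(437,305),(175,310)],.036)
rep("scene","c cover",(250,190),[(237,90),(556,90),(577,237),(237,237)],.036)
rep("side","a dots red green",(230,190),[(317,122),(222,243)],.036)
rep("scene","c dots",(250,190),[(496,209),(262,129)],.036)
rep("side","a knob",(230,190),[(279,68)],.067)
rep("side","b knob",(335,250),[(295,85)],.067)
rep("scene","c knob",(250,190),[(431,98)],.067)
rep("scene","c foot",(250,190),[(65,305),(75,135)],.012)
rep("side","a foot",(230,190),[(175,420),(495,365)],.012)
E
```

```text
a cover [[0.615, 0.003, 0.036], [0.524, -0.046, 0.036], [0.46, 0.066, 0.036], [0.549, 0.116, 0.036]] edges [0.1038, 0.1296, 0.1025, 0.1307]
b cover [[0.247, 0.261, 0.036], [0.175, 0.24, 0.036], [0.15, 0.33, 0.036], [0.222, 0.349, 0.036]] edges [0.0753, 0.0926, 0.0748, 0.0912]
c cover [[0.555, 0.111, 0.036], [0.615, -0.006, 0.036], [0.52, -0.059, 0.036], [0.46, 0.056, 0.036]] edges [0.1311, 0.1084, 0.1301, 0.1089]
a dots red green [[0.522, -0.018, 0.036], [0.531, 0.089, 0.036]] edges [0.1078, 0.1078]
c dots [[0.524, -0.023, 0.036], [0.533, 0.086, 0.036]] edges [0.1099, 0.1099]
a knob [[0.533, -0.001, 0.067]] edges [0.0]
b knob [[0.194, 0.274, 0.067]] edges [0.0]
c knob [[0.54, 0.014, 0.067]] edges [0.0]
c foot [[0.419, 0.11, 0.012], [0.526, 0.173, 0.012]] edges [0.1239, 0.1239]
a foot [[0.524, 0.177, 0.012], [0.42, 0.114, 0.012]] edges [0.1208, 0.1208]
```

```bash
python3 - <<'E'
import pickle,numpy as np
from h import *
d=pickle.load(open("d0.pkl","rb"))
def tri(p1,p2):
    A=np.zeros((3,3));b=np.zeros(3);L=[]
    for c,(u,v) in zip(("side","scene"),(p1,p2)):
        o,r=ray(d[c],u,v);r/=np.linalg.norm(r);M=np.eye(3)-np.outer(r,r);A+=M;b+=M@o;L.append((o,r,M))
    x=np.linalg.solve(A,b);return x.round(4),[round(float(np.linalg.norm(M@(x-o))),4) for o,r,M in L]
k=.4375
print("knob",tri((230+279/8-k,190+68/8-k),(250+431/8-k,190+98/8-k)))
print("red",tri((230+317/8-k,190+122/8-k),(250+496/8-k,190+209/8-k)))
print("green",tri((230+222/8-k,190+243/8-k),(250+262/8-k,190+129/8-k)))
E
```

```text
knob (array([0.5302, 0.0092, 0.0729]), [0.0009, 0.0009])
red (array([ 0.5236, -0.0225,  0.0347]), [0.0011, 0.0011])
green (array([0.5323, 0.0866, 0.0353]), [0.001, 0.001])
```

```bash
python3 - <<'E'
import pickle,numpy as np
from h import *
d=pickle.load(open("d0.pkl","rb"))
S,C=d["side"],d["scene"]
for n,u,v in[("redbox near bottom",215,160),("redbox right bottom",268,140),("beam near end",118,238),("beam far",212,182),("bolt",326,198),("tape",343,190),("small green",300,178)]: print(n,at(S,u,v,0).round(3))
for n,u,v in[("redbox L",340,180),("redbox R",475,200),("beam L",280,165),("beam R",380,190)]: print(n,at(C,u,v,0).round(3))
for p in[(.234,-.686,.23),(.53,0,.23),(.35,-.4,.23)]: print(p,proj(S,p).round(),proj(C,p).round())
def tri(p1,p2):
    A=np.zeros((3,3));b=np.zeros(3)
    for c,(u,v) in zip((S,C),(p1,p2)):
        o,r=ray(c,u,v);r/=np.linalg.norm(r);M=np.eye(3)-np.outer(r,r);A+=M;b+=M@o
    x=np.linalg.solve(A,b);return x.round(3)
print("tube end?",tri((300,80),(470,125)))
print("red peak",tri((262,97),(382,113)))
E
```

```text
redbox near bottom [ 0.894 -0.474  0.   ]
redbox right bottom [ 0.738 -0.826  0.   ]
beam near end [0.92  0.227 0.   ]
beam far [ 0.81  -0.233  0.   ]
bolt [ 0.355 -0.188  0.   ]
tape [ 0.302 -0.272  0.   ]
small green [ 0.48  -0.352  0.   ]
redbox L [0.842 0.013 0.   ]
redbox R [ 0.916 -0.449  0.   ]
beam L [0.85  0.277 0.   ]
beam R [ 0.837 -0.143  0.   ]
(0.234, -0.686, 0.23) [370. 106.] [602. 306.]
(0.53, 0, 0.23) [264. 149.] [306. 156.]
(0.35, -0.4, 0.23) [338. 120.] [436. 224.]
tube end? [ 0.505 -0.407  0.385]
red peak [ 0.59  -0.187  0.356]
```

```bash
python3 - <<'E'
import pickle,numpy as np
from h import *
d=pickle.load(open("d0.pkl","rb"))
S,C=d["side"],d["scene"]
def plane(c,a,b):
    o,r1=ray(c,*a);_,r2=ray(c,*b);n=np.cross(r1,r2);n/=np.linalg.norm(n);return n,n@o
n1,d1=plane(S,(540,90),(300,80)); n2,d2=plane(C,(360,395),(465,140))
D=np.cross(n1,n2);D/=np.linalg.norm(D)
p=np.linalg.lstsq(np.array([n1,n2]),np.array([d1,d2]),rcond=None)[0]
print("tube dir",D,"sin",np.linalg.norm(np.cross(n1,n2)))
for t in np.arange(-1,2,.25):
    q=p+D*t; print(q.round(3),proj(S,q).round(),proj(C,q).round())
import cv2
cv2.imwrite("pics/sd.png",cv2.resize(S["frame"][20:220,130:400,::-1],None,fx=2.9,fy=2.9,interpolation=2))
E
```

```text
tube dir [0.99982001 0.01680662 0.00880269] sin 0.9999918298743131
[-0.996 -0.432  0.357] [791. 100.] [  949. -1035.]
[-0.746 -0.428  0.359] [693.  96.] [ 14014. -32765.]
[-0.496 -0.424  0.361] [603.  93.] [123. 970.]
[-0.246 -0.419  0.364] [519.  89.] [339. 445.]
[ 0.004 -0.415  0.366] [440.  86.] [410. 274.]
[ 0.254 -0.411  0.368] [367.  83.] [445. 189.]
[ 0.504 -0.407  0.37 ] [299.  80.] [466. 138.]
[ 0.754 -0.403  0.372] [235.  77.] [480. 104.]
[ 1.004 -0.398  0.375] [175.  75.] [490.  80.]
[ 1.254 -0.394  0.377] [118.  72.] [497.  62.]
[ 1.503 -0.39   0.379] [65. 70.] [503.  48.]
[ 1.753 -0.386  0.381] [14. 68.] [507.  37.]
```

View pics/sd.png

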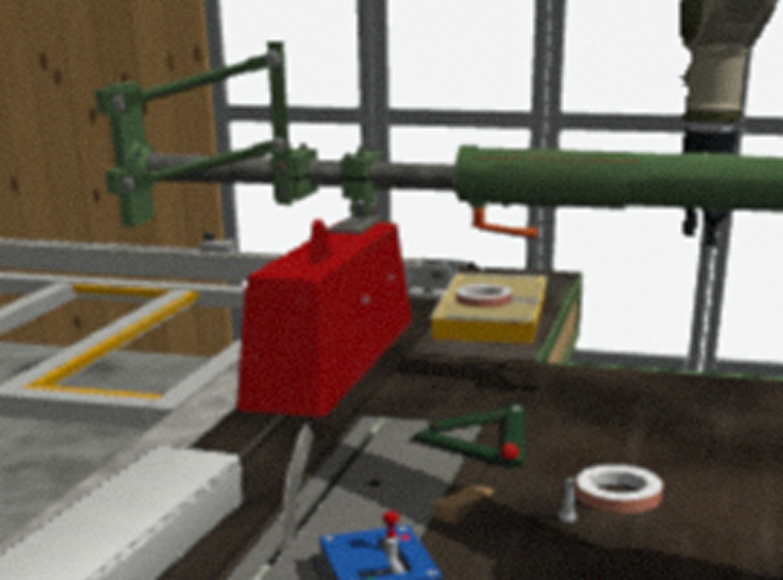

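The two side-camera planes put a heavy green tube along x at y≈-0.41, z≈0.37, so it lies between the gripper and the lock. I'll raise the tool over it first.

Emit:
jog_arm:
  commands:
    - {"dz":-45,"gripper":255}
    - {"dz":-45,"gripper":255}
    - {"dz":-45,"gripper":255}
    - {"dz":-45,"gripper":255}
    - {"dz":-45,"gripper":255}
    - {"dz":-50,"gripper":255}

```text
invalid input
```

Emit:
jog_arm:
  commands:
    - {"gripper":255,"dx":0,"dy":0,"dz":-45,"spin":0}
    - {"gripper":255,"dx":0,"dy":0,"dz":-45,"spin":0}
    - {"gripper":255,"dx":0,"dy":0,"dz":-45,"spin":0}
    - {"gripper":255,"dx":0,"dy":0,"dz":-45,"spin":0}
    - {"gripper":255,"dx":0,"dy":0,"dz":-45,"spin":0}
    - {"gripper":255,"dx":0,"dy":0,"dz":-50,"spin":0}
  grip_force: 20

```text
clock: 0.9
position: [0.234, -0.6858, 0.5072]
tcp_rot: [-3.098, -0.514, 0.0]
contact_force: [0.3, -1.3, -0.2]
finger_gap: 0.0
```

Raised to z=0.507, gripper shut. Next I'll cross over the tube.

Emit:
jog_arm:
  commands:
    - {"gripper":255,"dx":34,"dy":-36,"dz":0,"spin":0}
    - {"gripper":255,"dx":34,"dy":-36,"dz":0,"spin":0}
    - {"gripper":255,"dx":34,"dy":-36,"dz":0,"spin":0}
    - {"gripper":255,"dx":34,"dy":-36,"dz":0,"spin":0}
    - {"gripper":255,"dx":34,"dy":-36,"dz":0,"spin":0}
    - {"gripper":255,"dx":34,"dy":-36,"dz":0,"spin":0}
    - {"gripper":255,"dx":34,"dy":-36,"dz":0,"spin":0}
    - {"gripper":255,"dx":34,"dy":-36,"dz":0,"spin":0}
    - {"gripper":255,"dx":34,"dy":-36,"dz":0,"spin":0}
    - {"gripper":255,"dx":34,"dy":-36,"dz":0,"spin":0}
    - {"gripper":255,"dx":34,"dy":-36,"dz":0,"spin":0}
    - {"gripper":255,"dx":34,"dy":-36,"dz":0,"spin":0}
    - {"gripper":255,"dx":34,"dy":-36,"dz":0,"spin":0}
    - {"gripper":255,"dx":34,"dy":-36,"dz":0,"spin":0}
    - {"gripper":255,"dx":34,"dy":-36,"dz":0,"spin":0}
    - {"gripper":255,"dx":34,"dy":-36,"dz":0,"spin":-0.95}

```text
clock: 2.9
position: [0.5633, 0.0361, 0.5062]
tcp_rot: [3.045, 0.773, -0.0]
contact_force: [1.2, 0.3, 0.1]
finger_gap: -0.004
```

Emit:
jog_arm:
  commands:
    - {"gripper":255,"dx":0,"dy":0,"dz":50,"spin":0}
    - {"gripper":255,"dx":0,"dy":0,"dz":50,"spin":0}
    - {"gripper":255,"dx":0,"dy":0,"dz":50,"spin":0}
    - {"gripper":255,"dx":0,"dy":0,"dz":50,"spin":0}
    - {"gripper":255,"dx":0,"dy":0,"dz":0,"spin":0}

```text
clock: 3.52
position: [0.561, 0.0341, 0.3033]
tcp_rot: [-3.045, -0.769, 0.011]
contact_force: [1.0, -0.5, 0.3]
finger_gap: 0.0
```

```bash
python3 - <<'E'
from cell import read_state, imaging
import cv2,pickle
s=read_state();print(s["position"],s["tcp_rot"],s["clock"])
c=imaging.read_camera("wrist");pickle.dump(c,open("w1.pkl","wb"))
cv2.imwrite("pics/w1.png",cv2.resize(c["frame"][:,:,::-1],(800,600),interpolation=2));print(c["world_from_camera"].round(3))
E
```

```text
[0.56099593 0.03409054 0.30331014] [-3.04483122 -0.76922052  0.0108105 ] 3.525
[[ 0.474 -0.829 -0.296  0.637]
 [-0.88  -0.448 -0.156  0.074]
 [-0.003  0.335 -0.942  0.446]
 [ 0.     0.     0.     1.   ]]
```

View pics/w1.png

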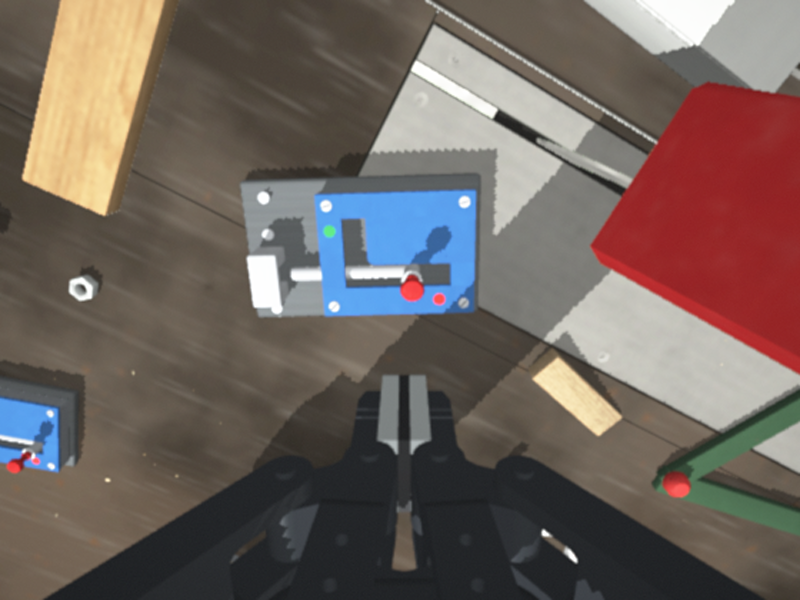

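The wrist view shows the lock clearly: knob head at (412,289), slot open end near (450,275), corner near (355,277), locked end near (353,222) and green dot at (330,231). I'll measure these in world and lock axes.

```bash
python3 - <<'E'
import pickle,numpy as np,cv2
from h import *
c=pickle.load(open("w1.pkl","rb"))
P=lambda x,y,z:at(c,(x+.5)*.7-.5,(y+.5)*.7-.5,z)[:2]
cor=np.array([P(*p,.036) for p in[(316,194),(478,190),(477,312),(323,317)]])
print(cor.round(4).tolist(),[round(float(np.linalg.norm(cor[i]-cor[i-1])),4) for i in range(4)])
yd=(cor[0]-cor[1])+(cor[3]-cor[2]);yd/=np.linalg.norm(yd)
xd=np.array([yd[1],-yd[0]])
print("x dir",xd,np.degrees(np.arctan2(xd[1],xd[0])))
ctr=cor.mean(0);print("ctr",ctr)
for n,x,y,z in[("slot open edge",450,275,.036),("slot lower L",345,287,.036),("slot top L",343,220,.036),("slot top R",366,220,.036),("long upper",400,264,.036),("long lower",380,287,.036),("red",439,299,.036),("green",330,231,.036),("knob",412,289,.075),("knob67",412,289,.067)]:
    p=P(x,y,z);q=p-ctr;print(n,p.round(4),"lock rel ctr",round(q@xd,4),round(q@yd,4))
f=c["frame"][110:240,150:360,::-1];cv2.imwrite("pics/w1z.png",cv2.resize(f,None,fx=3.8,fy=3.8,interpolation=2))
E
```

```text
[[0.552, 0.1096], [0.6166, -0.0036], [0.5262, -0.0572], [0.458, 0.059]] [0.1067, 0.1303, 0.1052, 0.1348]
x dir [0.86544757 0.5009995 ] 30.06614842428987
ctr [0.53820777 0.02693035]
slot open edge [ 0.5442 -0.0196] lock rel ctr -0.0181 -0.0433
slot lower L [0.4921 0.0542] lock rel ctr -0.0262 0.0467
slot top L [0.5433 0.0812] lock rel ctr 0.0316 0.0444
slot top R [0.5523 0.0646] lock rel ctr 0.0311 0.0255
long upper [0.5326 0.0224] lock rel ctr -0.0072 -0.0011
long lower [0.5064 0.0278] lock rel ctr -0.0271 0.0167
red [ 0.5209 -0.0221] lock rel ctr -0.0395 -0.0338
green [0.53   0.0866] lock rel ctr 0.0228 0.0557
knob [0.5292 0.0096] lock rel ctr -0.0165 -0.0105
knob67 [0.5269 0.0082] lock rel ctr -0.0192 -0.0105
```

View pics/w1z.png

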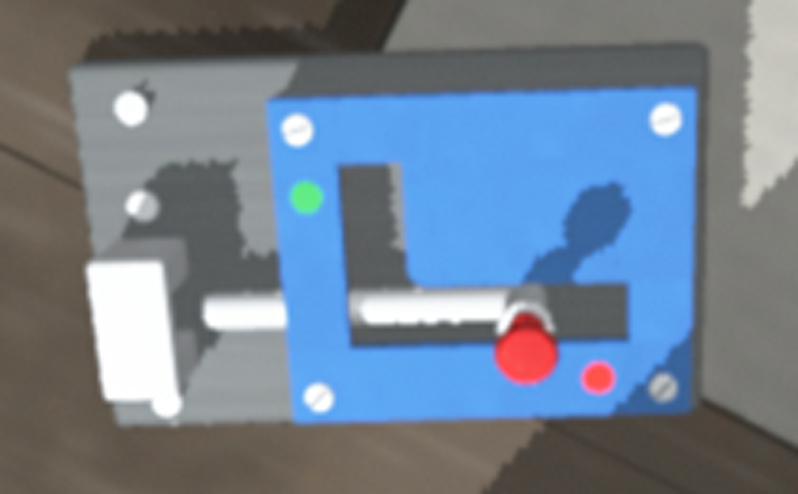

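```bash
python3 - <<'E'
import pickle,numpy as np
from h import *
c=pickle.load(open("w1.pkl","rb"));S=pickle.load(open("d0.pkl","rb"))["side"]
def tri(cs,ps):
    A=np.zeros((3,3));b=np.zeros(3);L=[]
    for k,(u,v) in zip(cs,ps):
        o,r=ray(k,u,v);r/=np.linalg.norm(r);M=np.eye(3)-np.outer(r,r);A+=M;b+=M@o;L.append((o,M))
    x=np.linalg.solve(A,b);return x.round(3),[round(float(np.linalg.norm(M@(x-o))),4) for o,M in L]
for sp in[(241,163),(213,160)]:
  for wp in[(593,248),(708,84)]:
    print(sp,wp,tri((S,c),(sp,(wp[0]*.7,wp[1]*.7))))
for z in(.0,.1,.2,.3):print(z,at(c,593*.7,248*.7,z).round(3),at(c,708*.7,84*.7,z).round(3), at(S,241,163,z).round(3))
E
```

```text
(241, 163) (593, 248) (array([ 0.626, -0.058,  0.157]), [0.0003, 0.0003])
(241, 163) (708, 84) (array([ 0.679, -0.068,  0.157]), [0.0484, 0.0484])
(213, 160) (593, 248) (array([ 0.662, -0.018,  0.192]), [0.0406, 0.0406])
(213, 160) (708, 84) (array([ 0.725, -0.059,  0.159]), [0.0021, 0.0021])
0.0 [ 0.62  -0.129  0.   ] [ 0.777 -0.132  0.   ] [ 0.767 -0.464  0.   ]
0.1 [ 0.624 -0.084  0.1  ] [ 0.746 -0.085  0.1  ] [ 0.677 -0.206  0.1  ]
0.2 [ 0.628 -0.038  0.2  ] [ 0.714 -0.039  0.2  ] [0.587 0.053 0.2  ]
0.3 [0.631 0.008 0.3  ] [0.683 0.007 0.3  ] [0.497 0.311 0.3  ]
```

Emit:
jog_arm:
  commands:
    - {"gripper":255,"dx":-21,"dy":19,"dz":0,"spin":-0.12}
    - {"gripper":255,"dx":-21,"dy":19,"dz":0,"spin":0}
    - {"gripper":255,"dx":0,"dy":0,"dz":50,"spin":0}
    - {"gripper":255,"dx":0,"dy":0,"dz":50,"spin":0}
    - {"gripper":255,"dx":0,"dy":0,"dz":50,"spin":0}
    - {"gripper":255,"dx":0,"dy":0,"dz":40,"spin":0}
    - {"gripper":255,"dx":0,"dy":0,"dz":0,"spin":0}
    - {"gripper":255,"dx":0,"dy":0,"dz":0,"spin":0}

```text
clock: 4.58
position: [0.5465, -0.0187, 0.1186]
tcp_rot: [3.037, 0.801, 0.005]
contact_force: [-0.5, -1.0, 0.9]
finger_gap: 0.001
```

```bash
cat > look.py <<'E'
import sys,cv2,pickle,numpy as np
from cell import read_state, imaging
n=sys.argv[1]
s=read_state();print(s["position"].round(4),s["tcp_rot"].round(3),s["clock"],s["contact_force"].round(1))
c=imaging.read_camera("wrist");d=imaging.read_camera("side");pickle.dump((c,d),open(n+".pkl","wb"))
a=cv2.resize(c["frame"][:,:,::-1],(560,420))
b=cv2.resize(d["frame"][180:250,220:313,::-1],(558,420),interpolation=2)
cv2.imwrite(f"pics/{n}w.png",a);cv2.imwrite(f"pics/{n}s.png",b)
E
python3 look.py l2
```

```text
[ 0.5465 -0.0187  0.1186] [3.037 0.801 0.005] 4.575 [-0.5 -1.   0.9]
```

View pics/l2w.png

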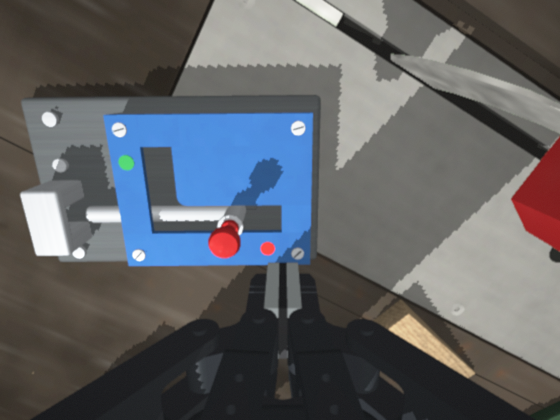

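View pics/l2s.png

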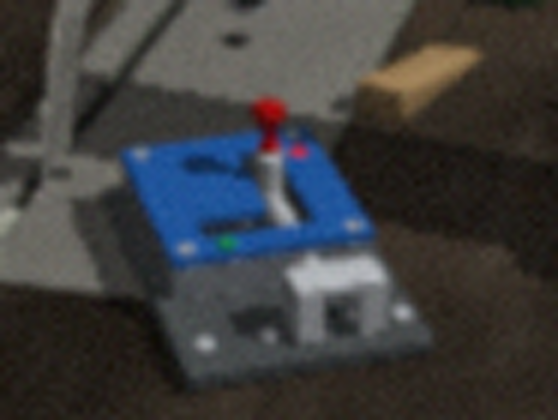

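```bash
python3 - <<'E'
import pickle,numpy as np
from h import *
c,d=pickle.load(open("l2.pkl","rb"))
P=lambda x,y,z:at(c,x,y,z)[:2]
cor=np.array([P(*p,.036) for p in[(106,115),(314,112),(313,264),(128,266)]])
print([round(float(np.linalg.norm(cor[i]-cor[i-1])),4) for i in range(4)])
yd=(cor[0]-cor[1])+(cor[3]-cor[2]);yd/=np.linalg.norm(yd);xd=np.array([yd[1],-yd[0]])
print("xdir",np.degrees(np.arctan2(xd[1],xd[0])))
t=np.radians(29.6);xd=np.array([np.cos(t),np.sin(t)]);yd=np.array([-xd[1],xd[0]])
tcp=np.array([.5465,-.0187])
for n,x,y,z in[("open edge",281,219,.036),("long upper",270,206,.036),("long lower",270,232,.036),("lower L",153,233,.036),("top L",141,148,.036),("top R",172,147,.036),("knobtop",224,241,.075),("knob67",224,241,.067)]:
    p=P(x,y,z);q=p-tcp;print(n,p.round(4),"rel TCP x,y lock",round(q@xd,4),round(q@yd,4))
E
```

```text
[0.1052, 0.1291, 0.1055, 0.1328]
xdir 30.214153899580822
open edge [ 0.5449 -0.0194] rel TCP x,y lock -0.0018 0.0002
long upper [ 0.5494 -0.0083] rel TCP x,y lock 0.0077 0.0076
long lower [ 0.5327 -0.0175] rel TCP x,y lock -0.0114 0.0079
lower L [0.4921 0.0529] rel TCP x,y lock -0.0119 0.0891
top L [0.5432 0.0824] rel TCP x,y lock 0.0471 0.0896
top R [0.5535 0.0655] rel TCP x,y lock 0.0477 0.0697
knobtop [0.5298 0.0099] rel TCP x,y lock -0.0004 0.0331
knob67 [0.5259 0.0094] rel TCP x,y lock -0.004 0.0346
```

Emit:
jog_arm:
  commands:
    - {"gripper":255,"dx":-1,"dy":0,"dz":35,"spin":0}
    - {"gripper":255,"dx":0,"dy":0,"dz":25,"spin":0}
    - {"gripper":255,"dx":0,"dy":0,"dz":8,"spin":0}
    - {"gripper":255,"dx":0,"dy":-4,"dz":0,"spin":0}
    - {"gripper":255,"dx":0,"dy":-8,"dz":0,"spin":0}
    - {"gripper":255,"dx":0,"dy":-8,"dz":0,"spin":0}
    - {"gripper":255,"dx":0,"dy":-8,"dz":0,"spin":0}
    - {"gripper":255,"dx":0,"dy":0,"dz":0,"spin":0}

```text
clock: 5.68
position: [0.5296, 0.0059, 0.0485]
tcp_rot: [-3.037, -0.803, -0.0]
contact_force: [-0.1, 0.2, -0.1]
finger_gap: -0.001
```

```bash
python3 look.py l3
```

```text
[0.5296 0.0059 0.0485] [-3.037 -0.803 -0.   ] 5.675 [-0.1  0.2 -0.1]
```

View pics/l3w.png

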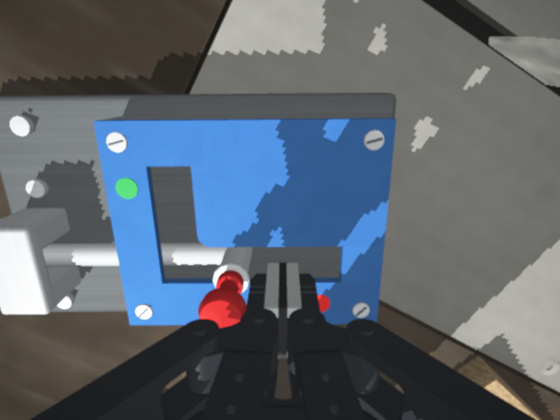

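View pics/l3s.png

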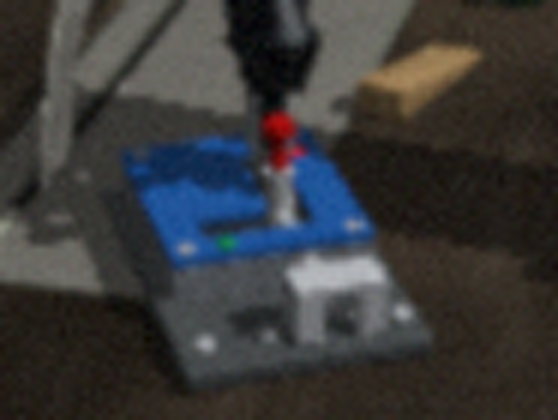

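```bash
cat > meas.py <<'E'
import sys,pickle,numpy as np
from h import *
t=np.radians(29.8);xd=np.array([np.cos(t),np.sin(t)]);yd=np.array([-xd[1],xd[0]])
o=np.array([.5465,-.0187])
def m(c,n,x,y,z):
    q=at(c,x,y,z)[:2]-o;print(n,"x,y",round(q@xd*1000,1),round(q@yd*1000,1))
E
python3 - <<'E'
from meas import *
c,d=pickle.load(open("l3.pkl","rb"))
m(c,"knob",222,303,.07);m(c,"corner edge low left",162,282,.036);m(c,"short top L",149,167,.036);m(c,"short top R",191,167,.036);m(c,"pin",231,272,.05)
m(d,"knob side",220+279/6,180+126/6,.07);m(d,"tip",0,0,0)
q=np.array([.5296,.0059])-o;print("tcp",q@xd,q@yd)
E
```

```text
knob x,y -0.4 53.5
corner edge low left x,y -11.1 89.9
short top L x,y 47.9 88.9
short top R x,y 47.8 70.0
pin x,y 2.4 52.5
knob side x,y -2.6 50.8
tip x,y -6603.7 24997.0
tcp -0.002439676720657051 0.029745890094241337
```

Emit:
jog_arm:
  commands:
    - {"gripper":255,"dx":0,"dy":-7,"dz":0,"spin":0}
    - {"gripper":255,"dx":0,"dy":-7,"dz":0,"spin":0}
    - {"gripper":255,"dx":0,"dy":-7,"dz":0,"spin":0}
    - {"gripper":255,"dx":0,"dy":-3,"dz":0,"spin":0}
    - {"gripper":255,"dx":0,"dy":0,"dz":0,"spin":0}

```text
clock: 6.4
position: [0.5179, 0.0263, 0.0482]
tcp_rot: [-3.037, -0.802, 0.0]
contact_force: [0.2, -0.0, 0.0]
finger_gap: 0.003
```

Emit:
jog_arm:
  commands:
    - {"gripper":255,"dx":0,"dy":-2,"dz":0,"spin":0}
    - {"gripper":255,"dx":0,"dy":0,"dz":0,"spin":0}

```text
clock: 6.65
position: [0.5172, 0.0276, 0.0483]
tcp_rot: [-3.038, -0.801, -0.0]
contact_force: [0.9, -0.0, 0.3]
finger_gap: 0.005
```

```bash
python3 look.py l4
```

```text
[0.5172 0.0276 0.0483] [-3.038 -0.801 -0.   ] 6.65 [ 0.9 -0.   0.3]
```

View pics/l4w.png

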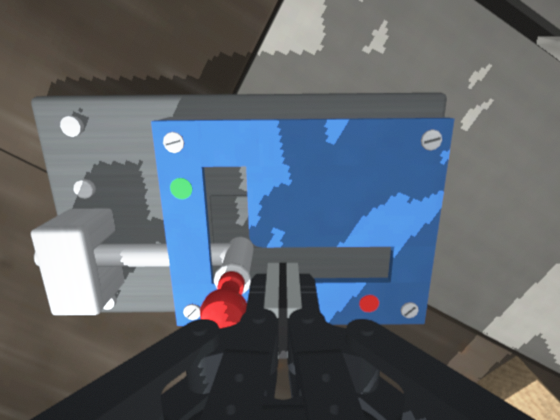

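View pics/l4s.png

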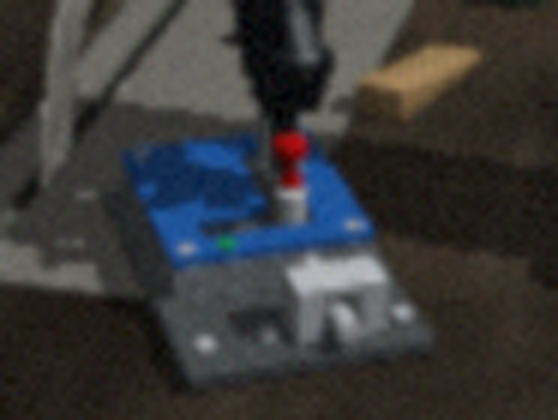

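Emit:
jog_arm:
  commands:
    - {"gripper":255,"dx":0,"dy":-1.5,"dz":0,"spin":0}
    - {"gripper":255,"dx":0,"dy":0,"dz":0,"spin":0}

```text
clock: 7.0
position: [0.5164, 0.0289, 0.0483]
tcp_rot: [3.038, 0.801, 0.0]
contact_force: [0.7, -0.7, 0.6]
finger_gap: -0.003
```

Emit:
jog_arm:
  commands:
    - {"gripper":255,"dx":0,"dy":-1,"dz":0,"spin":0}
    - {"gripper":255,"dx":0,"dy":0,"dz":0,"spin":0}

```text
clock: 7.25
position: [0.5158, 0.0298, 0.0482]
tcp_rot: [-3.038, -0.801, 0.0]
contact_force: [0.7, -1.3, -0.4]
finger_gap: -0.002
```

Emit:
jog_arm:
  commands:
    - {"gripper":255,"dx":0,"dy":-1,"dz":0,"spin":0}
    - {"gripper":255,"dx":0,"dy":0,"dz":0,"spin":0}

```text
clock: 7.5
position: [0.5155, 0.0304, 0.0483]
tcp_rot: [3.038, 0.8, 0.0]
contact_force: [0.2, -2.0, -0.6]
finger_gap: 0.001
```

Emit:
jog_arm:
  commands:
    - {"gripper":255,"dx":0,"dy":-1.5,"dz":0,"spin":0}
    - {"gripper":255,"dx":0,"dy":0,"dz":0,"spin":0}

```text
clock: 7.75
position: [0.5153, 0.0308, 0.0483]
tcp_rot: [3.037, 0.799, 0.001]
contact_force: [3.9, -6.3, -0.7]
finger_gap: 0.002
```

Emit:
jog_arm:
  commands:
    - {"gripper":255,"dx":0,"dy":-1.5,"dz":0,"spin":0}
    - {"gripper":255,"dx":0,"dy":0,"dz":0,"spin":0}

```text
clock: 8.0
position: [0.5151, 0.0312, 0.0484]
tcp_rot: [3.037, 0.797, 0.001]
contact_force: [6.0, -9.4, -1.2]
finger_gap: -0.001
```

```bash
python3 look.py l5
```

```text
[0.5151 0.0312 0.0484] [3.037e+00 7.970e-01 1.000e-03] 8.0 [ 6.  -9.4 -1.2]
```

View pics/l5w.png

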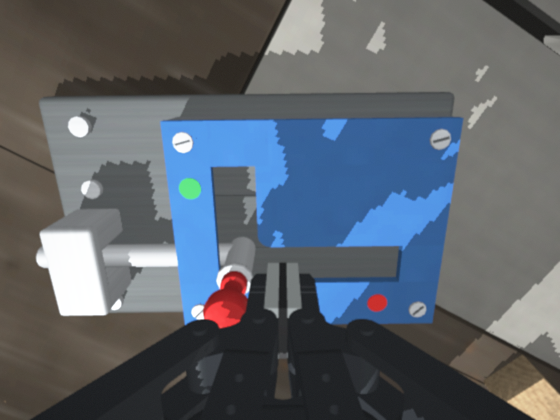

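The knob is at the corner: force rose to about 11 N with almost no motion, and the bolt is through the keeper. Now I'll back off and go round to the knob's −x side.

Emit:
jog_arm:
  commands:
    - {"gripper":255,"dx":0,"dy":7,"dz":0,"spin":0}
    - {"gripper":255,"dx":0,"dy":8,"dz":0,"spin":0}
    - {"gripper":255,"dx":-20,"dy":0,"dz":0,"spin":0}
    - {"gripper":255,"dx":-20,"dy":0,"dz":0,"spin":0}
    - {"gripper":255,"dx":0,"dy":0,"dz":0,"spin":0}
    - {"gripper":255,"dx":0,"dy":-17,"dz":0,"spin":0}
    - {"gripper":255,"dx":0,"dy":-17,"dz":0,"spin":0}
    - {"gripper":255,"dx":0,"dy":0,"dz":0,"spin":0}
    - {"gripper":255,"dx":0,"dy":0,"dz":0,"spin":0}

```text
clock: 9.22
position: [0.4705, 0.0299, 0.0483]
tcp_rot: [3.038, 0.801, 0.001]
contact_force: [-0.4, -0.1, 0.3]
finger_gap: 0.002
```

```bash
python3 look.py l6; python3 - <<'E'
from meas import *
from cell import read_state
q=read_state()["position"][:2]-o;print("tcp",q@xd,q@yd)
E
```

```text
[0.4705 0.0299 0.0483] [3.038e+00 8.010e-01 1.000e-03] 9.225 [-0.4 -0.1  0.3]
tcp -0.04215655729260661 0.07969865349502095
```

View pics/l6w.png

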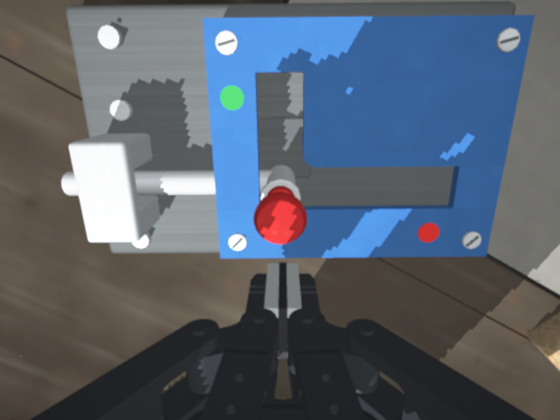

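View pics/l6s.png

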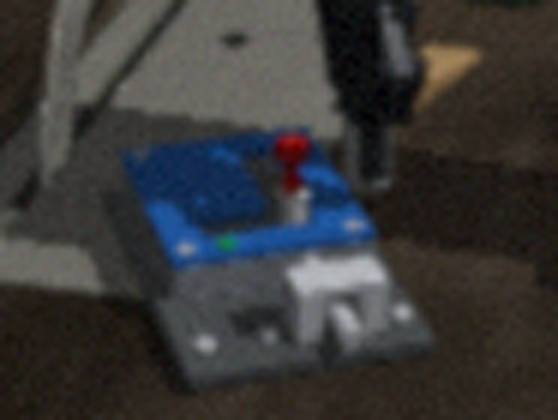

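Emit:
jog_arm:
  commands:
    - {"gripper":255,"dx":8,"dy":0,"dz":0,"spin":0}
    - {"gripper":255,"dx":8,"dy":0,"dz":0,"spin":0}
    - {"gripper":255,"dx":7,"dy":0,"dz":0,"spin":0}
    - {"gripper":255,"dx":7,"dy":0,"dz":0,"spin":0}
    - {"gripper":255,"dx":7,"dy":0,"dz":0,"spin":0}
    - {"gripper":255,"dx":0,"dy":0,"dz":0,"spin":0}

```text
clock: 10.07
position: [0.5026, 0.0488, 0.0482]
tcp_rot: [-3.037, -0.801, -0.001]
contact_force: [1.2, -0.2, -0.2]
finger_gap: -0.0
```

```bash
python3 look.py l7
```

```text
[0.5026 0.0488 0.0482] [-3.037e+00 -8.010e-01 -1.000e-03] 10.075 [ 1.2 -0.2 -0.2]
```

View pics/l7w.png

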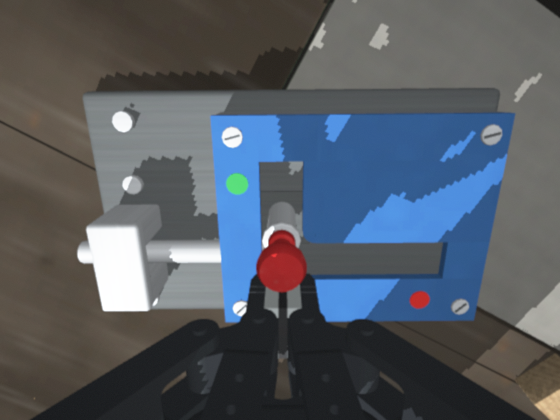

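Emit:
jog_arm:
  commands:
    - {"gripper":255,"dx":6,"dy":0,"dz":0,"spin":0}
    - {"gripper":255,"dx":6,"dy":0,"dz":0,"spin":0}
    - {"gripper":255,"dx":5,"dy":0,"dz":0,"spin":0}
    - {"gripper":255,"dx":0,"dy":0,"dz":0,"spin":0}

```text
clock: 10.68
position: [0.5173, 0.0571, 0.0482]
tcp_rot: [-3.037, -0.801, -0.001]
contact_force: [0.8, -0.2, 0.1]
finger_gap: 0.006
```

Emit:
jog_arm:
  commands:
    - {"gripper":255,"dx":2.5,"dy":0,"dz":0,"spin":0}
    - {"gripper":255,"dx":0,"dy":0,"dz":0,"spin":0}

```text
clock: 10.92
position: [0.5189, 0.0579, 0.0483]
tcp_rot: [3.038, 0.801, 0.0]
contact_force: [-0.7, -0.1, 0.2]
finger_gap: 0.001
```

Emit:
jog_arm:
  commands:
    - {"gripper":255,"dx":2,"dy":0,"dz":0,"spin":0}
    - {"gripper":255,"dx":0,"dy":0,"dz":0,"spin":0}

```text
clock: 11.18
position: [0.5207, 0.0589, 0.0483]
tcp_rot: [-3.038, -0.801, -0.0]
contact_force: [-1.2, 0.0, -0.0]
finger_gap: -0.002
```

Emit:
jog_arm:
  commands:
    - {"gripper":255,"dx":1.5,"dy":0,"dz":0,"spin":0}
    - {"gripper":255,"dx":0,"dy":0,"dz":0,"spin":0}

```text
clock: 11.42
position: [0.522, 0.0597, 0.0483]
tcp_rot: [-3.038, -0.801, -0.0]
contact_force: [-1.4, -0.3, 1.4]
finger_gap: -0.002
```

Emit:
jog_arm:
  commands:
    - {"gripper":255,"dx":1.5,"dy":0,"dz":0,"spin":0}
    - {"gripper":255,"dx":0,"dy":0,"dz":0,"spin":0}

```text
clock: 11.68
position: [0.5227, 0.0601, 0.0482]
tcp_rot: [3.038, 0.801, -0.002]
contact_force: [-3.1, -1.7, 1.8]
finger_gap: -0.004
```

Emit:
jog_arm:
  commands:
    - {"gripper":255,"dx":1.5,"dy":0,"dz":0,"spin":0}
    - {"gripper":255,"dx":0,"dy":0,"dz":0,"spin":0}

```text
clock: 11.92
position: [0.5229, 0.0602, 0.0481]
tcp_rot: [3.037, 0.8, -0.005]
contact_force: [-6.3, -3.3, 2.9]
finger_gap: -0.001
```

Emit:
jog_arm:
  commands:
    - {"gripper":255,"dx":1.5,"dy":0,"dz":0,"spin":0}
    - {"gripper":255,"dx":0,"dy":0,"dz":0,"spin":0}

```text
clock: 12.18
position: [0.5231, 0.0603, 0.048]
tcp_rot: [3.037, 0.8, -0.008]
contact_force: [-9.0, -3.2, 5.9]
finger_gap: -0.0
```

```bash
python3 look.py l8
```

```text
[0.5231 0.0603 0.048 ] [ 3.037  0.8   -0.008] 12.175 [-9.  -3.2  5.9]
```

View pics/l8w.png

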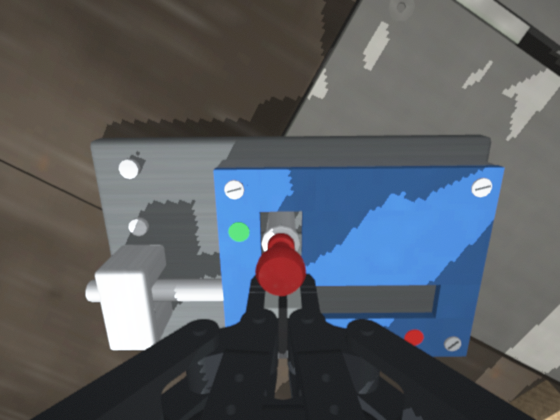

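```bash
python3 - <<'E'
from meas import *
import cv2
for n,k,pk in(("l6",(280,217),(280,190)),("l8",(280,270),(280,243))):
    c,d=pickle.load(open(n+".pkl","rb"))
    for z in(.067,.072):m(c,n+" knob",*k,z)
    if n=="l8":
        m(c,"slot end",281,212,.036);m(c,"slot long lower",380,318,.036);m(c,"green",239,232,.036)
        cv2.imwrite("pics/l8z.png",cv2.resize(c["frame"][190:340,200:360,::-1],None,fx=4.5,fy=4,interpolation=2))
E
```

```text
l6 knob x,y -3.8 80.1
l6 knob x,y -1.9 80.0
l8 knob x,y 34.7 80.4
l8 knob x,y 37.6 80.3
slot end x,y 47.8 80.0
slot long lower x,y -11.6 28.7
green x,y 37.7 100.1
```

View pics/l8z.png

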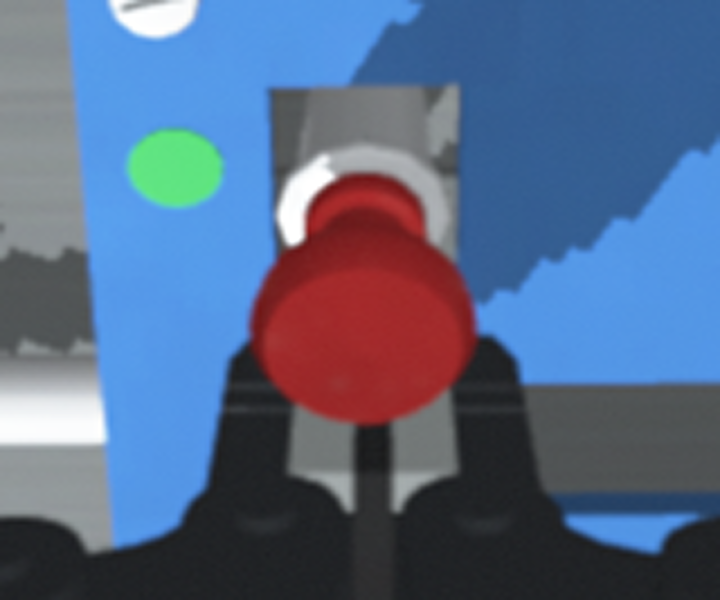

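View pics/l8s.png

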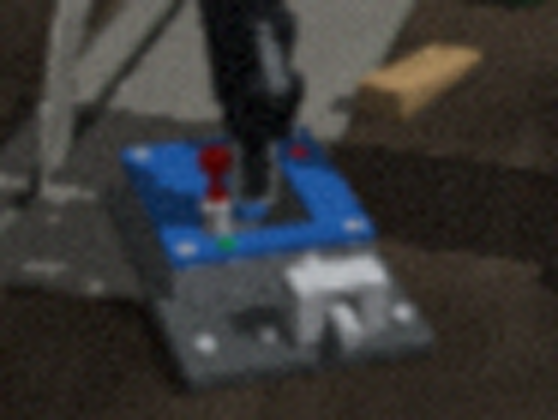

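Emit:
jog_arm:
  commands:
    - {"gripper":255,"dx":2.5,"dy":0,"dz":0,"spin":0}
    - {"gripper":255,"dx":0,"dy":0,"dz":0,"spin":0}
    - {"gripper":255,"dx":0,"dy":0,"dz":0,"spin":0}

```text
clock: 12.65
position: [0.5234, 0.0604, 0.0479]
tcp_rot: [3.036, 0.799, -0.014]
contact_force: [-14.4, -6.6, 9.4]
finger_gap: -0.001
```

Emit:
jog_arm:
  commands:
    - {"gripper":255,"dx":2.5,"dy":0,"dz":0,"spin":0}
    - {"gripper":255,"dx":0,"dy":0,"dz":0,"spin":0}
    - {"gripper":255,"dx":0,"dy":0,"dz":0,"spin":0}

```text
clock: 13.02
position: [0.5237, 0.0605, 0.0477]
tcp_rot: [3.035, 0.798, -0.02]
contact_force: [-18.9, -7.8, 14.1]
finger_gap: -0.005
```

It's firmly against the stop: about 20 N and only 0.3 mm of motion. Backing straight away and lifting.

Emit:
jog_arm:
  commands:
    - {"gripper":255,"dx":-10,"dy":0,"dz":0,"spin":0}
    - {"gripper":255,"dx":-15,"dy":0,"dz":0,"spin":0}
    - {"gripper":255,"dx":-20,"dy":0,"dz":0,"spin":0}
    - {"gripper":255,"dx":0,"dy":0,"dz":0,"spin":0}
    - {"gripper":255,"dx":0,"dy":0,"dz":-50,"spin":0}
    - {"gripper":255,"dx":0,"dy":0,"dz":-50,"spin":0}
    - {"gripper":255,"dx":0,"dy":0,"dz":-50,"spin":0}
    - {"gripper":255,"dx":0,"dy":0,"dz":0,"spin":0}
    - {"gripper":255,"dx":0,"dy":0,"dz":0,"spin":0}

```text
clock: 14.15
position: [0.4915, 0.0422, 0.1983]
tcp_rot: [3.038, 0.801, 0.002]
contact_force: [0.4, 0.8, -0.8]
finger_gap: 0.001
```

```bash
python3 look.py l9
```

```text
[0.4915 0.0422 0.1983] [3.038e+00 8.010e-01 2.000e-03] 14.15 [ 0.4  0.8 -0.8]
```

View pics/l9w.png

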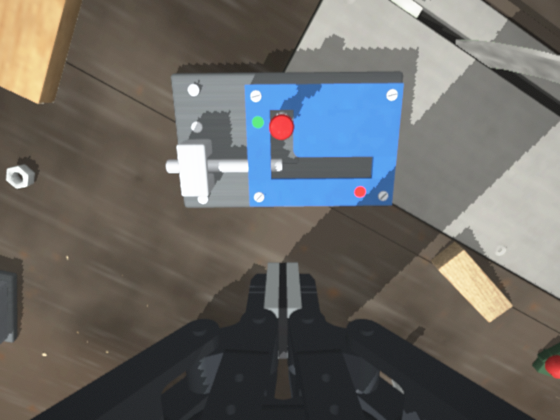

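View pics/l9s.png

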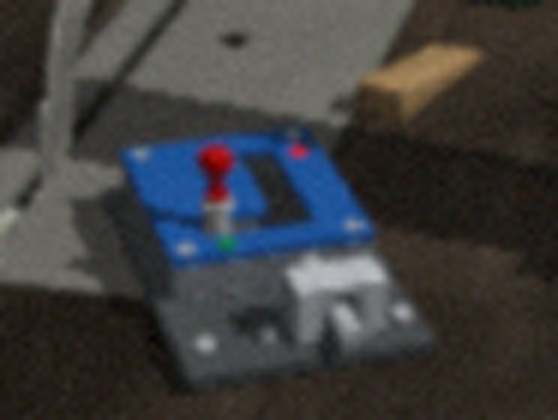

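```bash
python3 - <<'E'
from meas import *
c,d=pickle.load(open("l9.pkl","rb"))
for z in(.067,.075):m(c,"knob",282,127,z)
m(c,"slot end",283,110,.036);m(c,"long low",320,178,.036);m(c,"corner L",271,170,.036)
E
python3 - <<'E'
from cell import ticket
print(ticket.close_job())
E
```

```text
knob x,y 37.2 79.5
knob x,y 38.0 79.5
slot end x,y 47.7 78.6
long low x,y -11.0 45.9
corner L x,y -3.5 89.5
the job is handed in; nothing more can be done
None
```

The larger slide bolt is locked: the knob is at the green-dot end of the slot and the bolt is through the keeper. I've handed the job in.

- **Approach:** I lifted the tool over the green tube that lay between the gripper and the lock, then came down with the fingers shut.
- **Long leg:** I pushed the knob with the outside of the fingers until it stopped at the corner, at about 11 N. The knob started about 23 mm along this leg, not at the open end.
- **Short leg:** I backed off, went round to the other side of the knob and pushed it to the locked end. There the force reached about 25 N and the tool moved only about 0.3 mm per 2.5 mm commanded.
- **Final checks:** After backing off and lifting clear (contact force near zero), the knob measured about 37–38 mm along the short-leg axis. The slot end implies 37.7 mm, so this agrees within the 2 mm calibration. Finishing time was about 14.2 s of the 38 s allowed.
- **Loose things:** I went nowhere near them, and those in the last pictures looked undisturbed. I did not check every one by measurement.

One early knob estimate from the two fixed cameras was about 6 mm too high. I used the closer wrist-camera readings instead. No later check failed or disagreed.

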